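Set the machine to its service step and tag it

ROBOT

A 6-joint arm with a two-finger parallel gripper is mounted at the origin on a cart in front of the work surface, level with it; the furniture and walls round the work are solid. World frame = base frame: x ahead of the robot, y to its left, z up, the work surface at z = 0. Lengths are in mm, angles in rad, forces in N, time in s.
With the tool pointing down it reaches from about 350 to 875 mm from the base axis. Payload 4.2 kg.
Tool frame: the origin (TCP) lies on the centre line of the jaws, within the pads' length; the fingertips stand 14 mm ahead of it and the grasp point (between the pads) lies 5 mm behind it; y points along the fingers, x is the direction in which the jaws open and shut, and the axes are right-handed (so a half turn about y gives the same grasp; the last joint's range is limited). The gripper opens to 85 mm and grips with 20 to 120 N. Pads are 22 mm wide; open, the fingers measure 114 mm over their backs; the gripper's body (76 mm by 85 mm) begins 54 mm behind the grasp point. The pads swing forward as they close: fully open they stand 13 mm farther back than shut.
Start: joints at [-0.987, 0.385, 0.008, 0, -1.194, -0.259], TCP at [199.465, -592.295, 245.312] pointing down, gripper open.
Joint ranges: [-3.14, 3.14], [-1.21, 2.06], [-1.07, 1.41], [-3.16, 2.05], [-2.99, -0.16], [-3.1, 3.1]. Speed limits (rad/s): [2.79, 2.79, 3.14, 3.14, 3.14, 3.14].

INTERFACE

Orientations are given as a unit quaternion [w, x, y, z].
In Python, from rig import ctrl gives the robot as it stands. The module is installed in compiled form; this text tells all that it offers.
- The arm moves only by the shell command python3 -m inch 'ROWS' [FORCE]. ROWS is JSON, one flat list of numbers, 5 for each row, row after row: the shift along the world's x, y, z in units of 6 cm (1.0 is 6 cm), then the turn about the world's z in units of 10 degrees (1.0 is 10 degrees), then the finger opening in mm, from 0 to 85.4. A call has exactly 8 rows; each row shifts and turns the pose as measured when the row begins; what a row does not reach is not made up. A row lasts 1/8 s, in which the tool goes at most 62.5 mm and 10.7 degrees, less where a joint would pass 70% of its speed; a pose out of reach is approached as far as the arm can. A call with a number of a shift or a turn outside -1 to 1 is refused whole. A call with a gripper value outside its range is refused whole. The fingers move at their own pace and stop on an object; FORCE is the grip in N (left out, the last holds). Time passes only in rows, so rows that do not move let the fingers close, or fill a call up. It gives the time, the measured TCP pose, the force and the opening at its end, in the units of the state.
- ctrl.sense(): the state, without advancing time (a new reading comes with each control period).
- ctrl.snapshot(name): name is "scene" or "top" or "wrist"; returns the picture (420x560x3 uint8, blue, green, red); there is no depth.
- ctrl.camera_params(name): a dict with "intrinsics" (3x3 intrinsics, pixels), "rvec" (rotation vector, rad) and "tvec" (3), from world to camera coordinates, as OpenCV has them; the wrist camera has in their place "hand_eye" (4x4, takes a point from camera to tool coordinates, whose origin is the TCP and whose axes are the tool frame's). Camera axes: x right, y down, z forward; pixel columns grow to the right and rows downward; lengths in mm; the calibration is good to about 2 mm. A picture is of the moment at which its call begins: read the wrist's pose just before it. camera_params takes no time and is no camera call.
- ctrl.finish_job(): hands the job in, once; it reports no verdict.
The state is a dict: "time_s": time; "q": joint angles; "qd": joint speeds; "joint_efforts": joint torques, N m; "position": TCP position; "ee_rot": TCP orientation; "wrist_force": force on the tool from outside, world axes, zero at the start; "ft_torque": the same for the moment, N m; "opening": finger opening in mm.
Only numpy, scipy, OpenCV 4.12 (cv2) and the standard library are available. Lean on these libraries where they do the work, as an engineer would, in place of code of your own. Each camera call takes 0.05 s, during which the arm holds its last target.

TASK

Put the grey control box into service: turn the selector on top anticlockwise right back to its end stop, then clockwise exactly three clicks, and let go of it so that it rests in the third click. Then take the steel plate with the large eye out of the wooden rack and hang it by that eye on the peg at the front of the box, leaving it hanging free. Leave the other plate in the rack and do not disturb the other things on the bench.

Things in the scene. Friction and masses are not known exactly. Their poses are not given: they have to be found in the camera images.
- control_box: fixed grey painted box, 160 (x) x 230 (y) x 130 mm high; origin at the centre of its underside, x axis pointing out of its back, z up. The peg stands out of its front face (-x side), left half; the selector is on its top, right half.
- selector (a joint): angle of the black selector, rad, CLOCKWISE from above; 0 = anticlockwise end (stop at -0.04), pointer then along the box's +y. 8 detents every 25 degrees (0.436 rad): 0, 0.436, 0.873, 1.309 ... 3.054. It takes 0.3 to 0.4 Nm to leave a detent; let go, it snaps to the nearest (friction may hold it exactly half-way). It starts between the fourth and sixth click, usually in a detent.
- selector_grip (a point): on the selector's axis (vertical), half-way up its bar grip. The bar is 66 mm long (along the pointer direction), 16 mm thick, and stands 32 mm clear above a 66 mm round skirt, whose top is 17 mm below this point; bar top is 15 mm above this point, the top of the box 28 mm below.
- selector_pointer (a point): the pointing end of the selector's bar (white line on top), at grip height, 33 mm from the axis.
- peg_root (a point): where the peg's axis leaves the front face of the box (100 mm above the bench, 30 mm below the top of the box); axes are the box's. The steel peg is 10 mm thick, 80 mm long, points to the box's -x and rises 15 degrees towards its tip; there is an 11 mm radius, 5 mm thick collar at the root.
- peg_tip (a point): centre of the 14 mm ball at the peg's free end.
- plate_rack: fixed wooden block 60 x 210 x 32 mm with two slots in its top along its y axis, centred 52 mm either side of its middle, 22 mm deep, 8 x 66 mm wide; origin at the centre of its underside. The two plates stand in the slots, either one in either slot.
- eye_plate_hole (a point): centre of the 30 mm round eye of the steel plate to be hung. The plate is 120 mm high, 64 mm wide, 6 mm thick, 0.16 kg (varies by 30 %); it stands upright in the rack with its hole axis along the plate's x axis; the hole's centre is 45 mm below its top edge and 75 mm above its bottom edge, on its middle line. In the rack about 98 mm of it stand clear; it has 1 mm of play each side.
- eye_plate_grip (a point): on the eye plate's middle line, 12 mm below its top edge; axes as the plate: x through the thickness, y across the width, z from bottom to top.
- other_plate_hole (a point): centre of the small 8 mm hole of the other plate, of the same size; it stays in the rack.
- pliers: bystander: red-handled pliers lying on the bench, 181 mm long.
- tape_measure: bystander: yellow tape measure, 40 x 80 x 66 mm.
- sand_block: bystander: brown sanding block, 65 x 100 x 28 mm.
Mind the look-alikes: they are no part of the job. What is shaped like the part that bears eye_plate_hole but green is not meant.

How it is judged:
By the outcome, as a careful person would: the job done as asked, in the order asked, and still so for the second after the job is handed in, with the robot touching nothing.
It also fails if it takes over 69 s, if anything falls off the work surface, if the arm or the gripper's body presses on something with over 40 N, if the wrist force passes 120 N, or if a joint passes its speed limit or range.

## Working session

There is one attempt and no reset: what is moved stays moved. The work goes in short steps, Python scripts to look and compute and a shell command to move; the robot and the scene stay as the last step left them, time stands still between calls to the robot, and variables do not carry over. Pictures are saved under pics/ and viewed, and the job is handed in when it is done.

```bash
mkdir -p pics; python3 - <<'E'
from rig import ctrl
import cv2,numpy as np
s=ctrl.sense();print({k:np.round(v,3).tolist() for k,v in s.items()})
for n in("scene","top","wrist"):
    cv2.imwrite(f"pics/{n}0.png",ctrl.snapshot(n));print(n,ctrl.camera_params(n))
E
```

```text
{'time_s': 0.0, 'q': [-0.987, 0.386, 0.007, -0.001, -1.194, -0.259], 'qd': [0.001, 0.001, 0.001, 0.0, -0.001, -0.0], 'joint_efforts': [-0.001, -39.229, 18.84, 4.186, -0.005, 0.0], 'position': [199.289, -591.804, 244.22], 'ee_rot': [-0.413, 0.412, 0.575, -0.574], 'wrist_force': [-0.482, -0.312, 0.331], 'ft_torque': [0.01, -0.04, -0.032], 'opening': 85.207}
scene {'intrinsics': array([[485.9403681 ,   0.        , 286.17848668],
       [  0.        , 485.9403681 , 197.62853156],
       [  0.        ,   0.        ,   1.        ]]), 'rvec': array([ 2.13618116, -0.97769108,  0.42385714]), 'tvec': array([-366.67264739,  328.55394578, 1441.80106572])}
top {'intrinsics': array([[490.52990258,   0.        , 279.54935456],
       [  0.        , 490.52990258, 204.55697385],
       [  0.        ,   0.        ,   1.        ]]), 'rvec': array([ 2.26933067, -1.44999119,  0.37213284]), 'tvec': array([-260.50141293,  484.80194538, 1428.28378912])}
wrist {'intrinsics': array([[302.7944425 ,   0.        , 276.60199062],
       [  0.        , 302.7944425 , 208.33754928],
       [  0.        ,   0.        ,   1.        ]]), 'hand_eye': array([[ 9.99999095e-01, -1.20498870e-03, -5.97608713e-04,
        -8.76459218e-01],
       [ 2.50663146e-04, -2.69565606e-01,  9.62981994e-01,
        -1.28497778e+02],
       [-1.32147718e-03, -9.62981273e-01, -2.69565060e-01,
         6.75356172e+01],
       [ 0.00000000e+00,  0.00000000e+00,  0.00000000e+00,
         1.00000000e+00]])}
```

View pics/scene0.png

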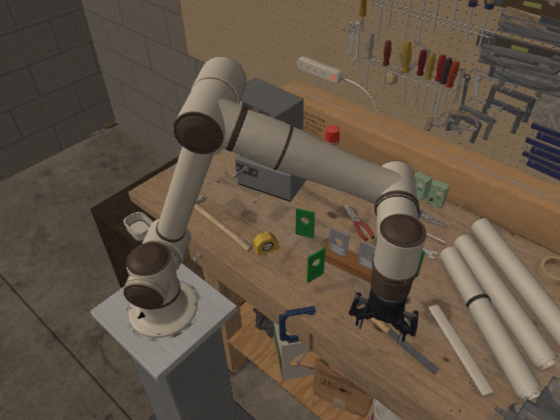

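View pics/top0.png

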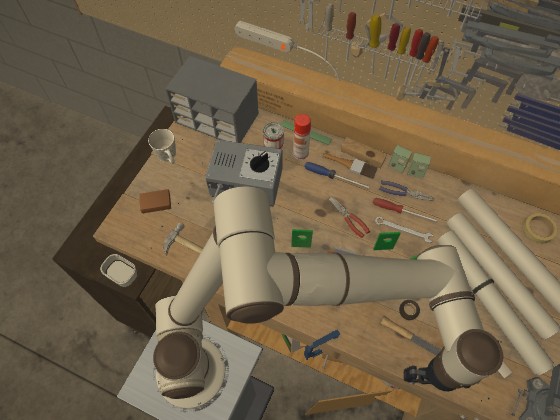

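View pics/wrist0.png

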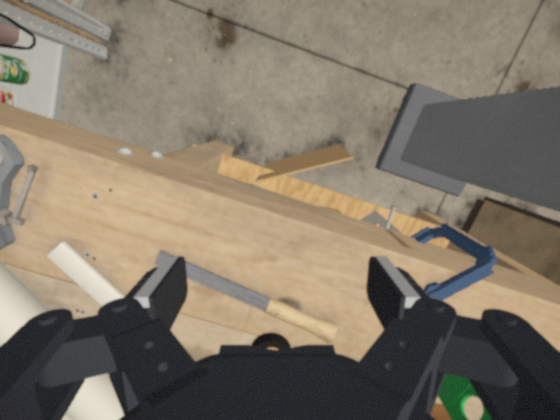

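```bash
cat > h.py <<'E'
from rig import ctrl
import cv2,numpy as np
from scipy.spatial.transform import Rotation as R
def pose(s):
    q=s["ee_rot"];T=np.eye(4);T[:3,:3]=R.from_quat([q[1],q[2],q[3],q[0]]).as_matrix();T[:3,3]=s["position"];return T
def w2c(n,s=None):
    p=ctrl.camera_params(n);K=p["intrinsics"]
    if n=="wrist": M=np.linalg.inv(pose(s)@p["hand_eye"])
    else:
        M=np.eye(4);M[:3,:3]=cv2.Rodrigues(p["rvec"])[0];M[:3,3]=p["tvec"]
    return K,M
def ray(n,uv,s=None):
    K,M=w2c(n,s);d=M[:3,:3].T@np.linalg.inv(K)@[uv[0],uv[1],1];o=-M[:3,:3].T@M[:3,3];return o,d/np.linalg.norm(d)
def atz(n,uv,z,s=None):
    o,d=ray(n,uv,s);return o+d*(z-o[2])/d[2]
def proj(n,P,s=None):
    K,M=w2c(n,s);c=M[:3,:3]@np.asarray(P,float)+M[:3,3];c=K@c;return c[:2]/c[2]
def tri(rs):
    A=np.zeros((3,3));b=np.zeros(3)
    for o,d in rs:
        P=np.eye(3)-np.outer(d,d);A+=P;b+=P@o
    X=np.linalg.solve(A,b);return X,[np.linalg.norm((np.eye(3)-np.outer(d,d))@(X-o)) for o,d in rs]
def crop(img,x0,y0,x1,y1,f,name):
    cv2.imwrite("pics/"+name,cv2.resize(img[y0:y1,x0:x1],None,fx=f,fy=f,interpolation=cv2.INTER_CUBIC))
E
python3 - <<'E'
from h import *
a=cv2.imread("pics/scene0.png");crop(a,220,130,440,310,3.6,"s0c.png")
b=cv2.imread("pics/top0.png");crop(b,190,120,300,210,7,"t0c.png")
np.set_printoptions(precision=0,suppress=True)
for n,uv,z in(("top",(260,162),145),("top",(302,240),0),("top",(386,242),0),("scene",(340,255),32),("scene",(375,265),32),("scene",(320,280),0)):
    print(n,uv,atz(n,uv,z))
E
```

```text
top (260, 162) [657.  88. 145.]
top (302, 240) [ 521. -128.    0.]
top (386, 242) [ 631. -384.    0.]
scene (340, 255) [ 487. -290.   32.]
scene (375, 265) [ 525. -397.   32.]
scene (320, 280) [ 387. -289.    0.]
```

View pics/s0c.png

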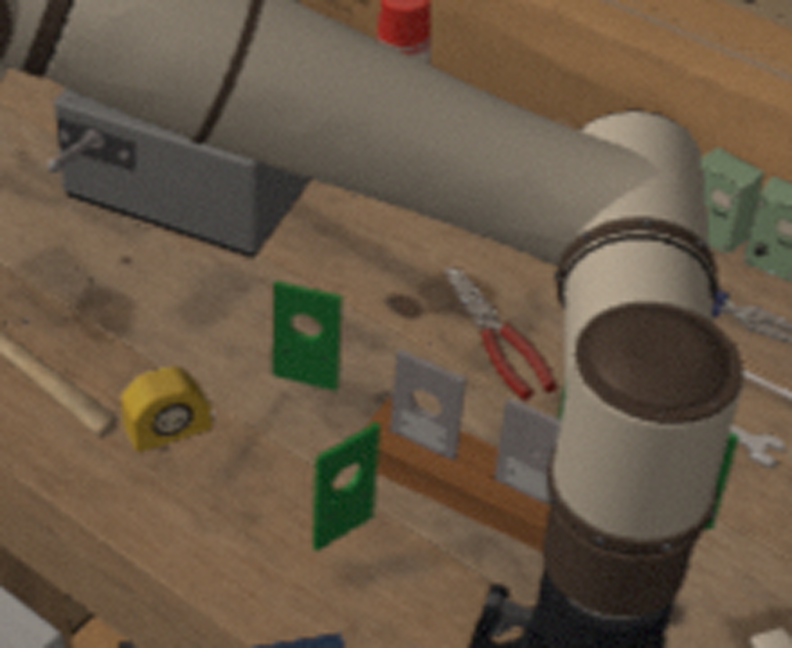

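View pics/t0c.png

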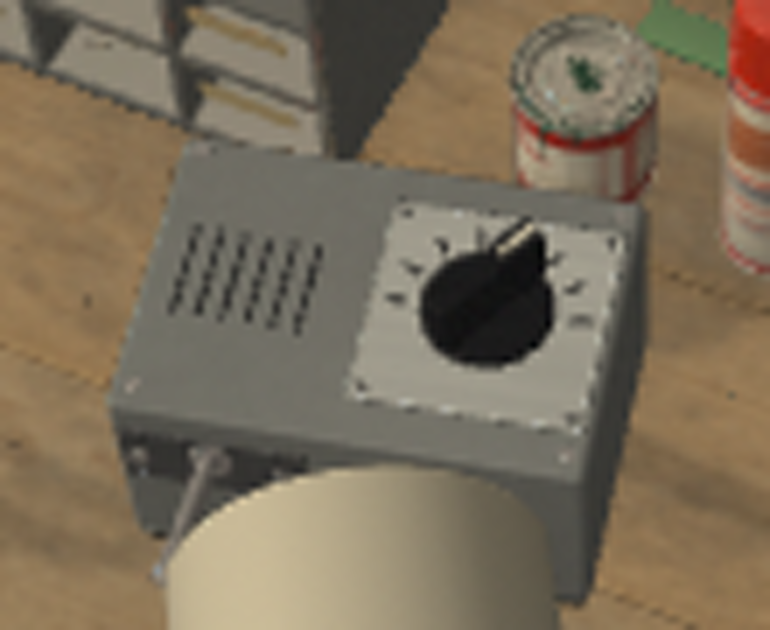

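```bash
python3 - <<'E'
from h import *
np.set_printoptions(precision=1,suppress=True)
f=lambda x,y:(190+x/7-.43,120+y/7-.43)
for n,uv in dict(FL=(190,148),FR=(645,208),NR=(582,484),NL=(110,403)).items(): print(n,atz("top",f(*uv),130))
for n,uv,z in(("point",(535,232),147),("otherend",(437,325),147),("white1",(533,222),147+8),("white2",(500,255),155),("skirtc",(486,305),141)): print(n,atz("top",f(*uv),z))
E
```

```text
FL [681.6 263.8 130. ]
FR [742.2  48.6 130. ]
NR [590.1  10.4 130. ]
NL [537.6 228.1 130. ]
point [696.9  85.  147. ]
otherend [630.5 103.7 147. ]
white1 [696.7  85.7 155. ]
white2 [673.3  91.6 155. ]
skirtc [653.6  89.8 141. ]
```

```bash
python3 - <<'E'
from h import *
print(pose(ctrl.sense()).round(3))
E
python3 -m inch '[0.5,0.8,0,0,85, 0.5,0.8,0,0,85, 0.5,0.8,0,0,85, 0.5,0.8,0,0,85, 0.5,0.8,0,0,85, 0.5,0.8,0,0,85, 0.5,0.8,0,0,85, 0.5,0.8,0,0,85]' 60
python3 - <<'E'
from h import *
s=ctrl.sense();print(s["q"],s["position"])
import json
json.dump({k:np.array(v).tolist() for k,v in s.items()},open("s1.json","w"))
for n in("wrist","top","scene"): cv2.imwrite(f"pics/{n}1.png",ctrl.snapshot(n))
E
```

```text
[[-3.19000e-01 -1.00000e-03 -9.48000e-01  1.99329e+02]
 [ 9.48000e-01  2.00000e-03 -3.19000e-01 -5.91925e+02]
 [ 2.00000e-03 -1.00000e+00  0.00000e+00  2.44473e+02]
 [ 0.00000e+00  0.00000e+00  0.00000e+00  1.00000e+00]]
time_s: 1.15
position: [442.0, -197.9, 241.5]
ee_rot: [-0.417, 0.413, 0.573, -0.572]
wrist_force: [0.1, -0.9, -0.2]
opening: 85.2
[-0.08708156  0.14894512 -0.32757994 -0.00436833 -1.09710255 -1.16518501] [ 441.97943704 -197.8851034   241.45132161]
```

View pics/wrist1.png

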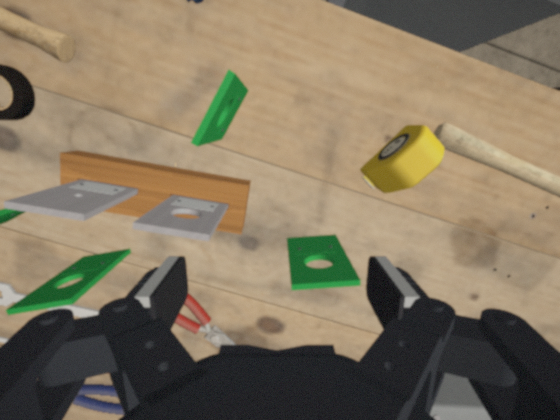

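View pics/top1.png

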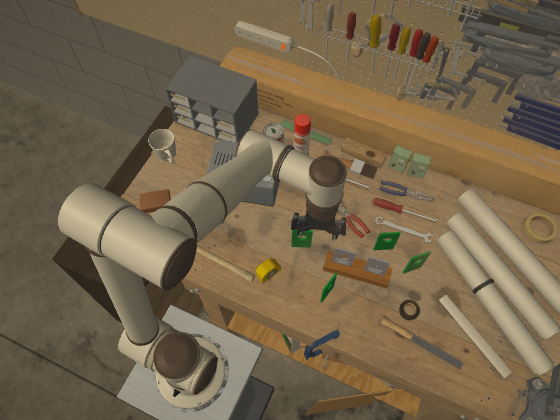

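View pics/scene1.png

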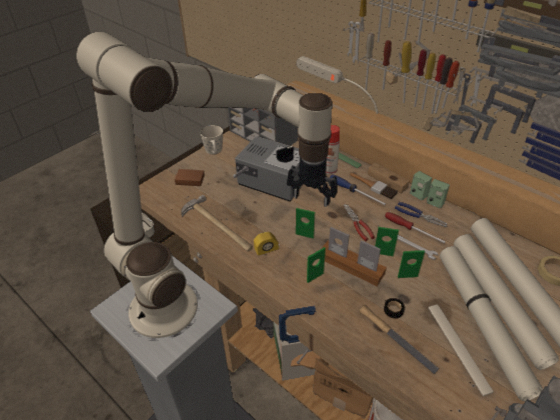

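```bash
python3 - <<'E'
from h import *
a=cv2.imread("pics/scene1.png");crop(a,290,200,430,290,5.6,"s1r.png");crop(a,225,130,335,210,7,"s1b.png")
b=cv2.imread("pics/top1.png");crop(b,285,225,435,305,5.2,"t1r.png")
b=cv2.imread("pics/wrist1.png");crop(b,0,140,260,250,3,"w1r.png")
E
```

```text
(no output)
```

View pics/s1r.png

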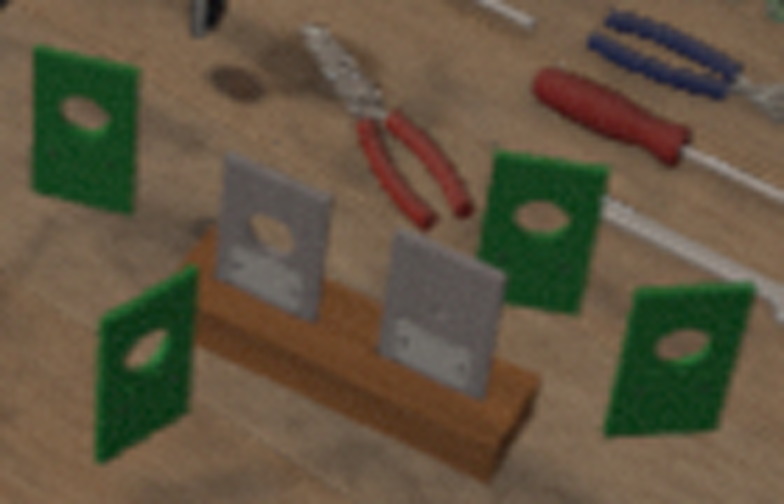

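View pics/t1r.png

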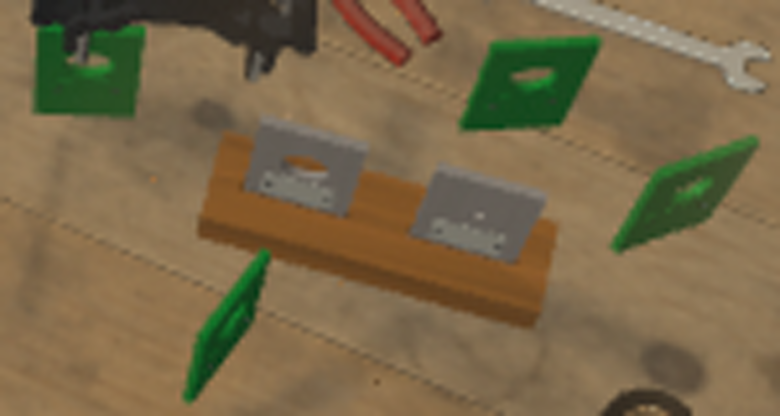

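View pics/s1b.png

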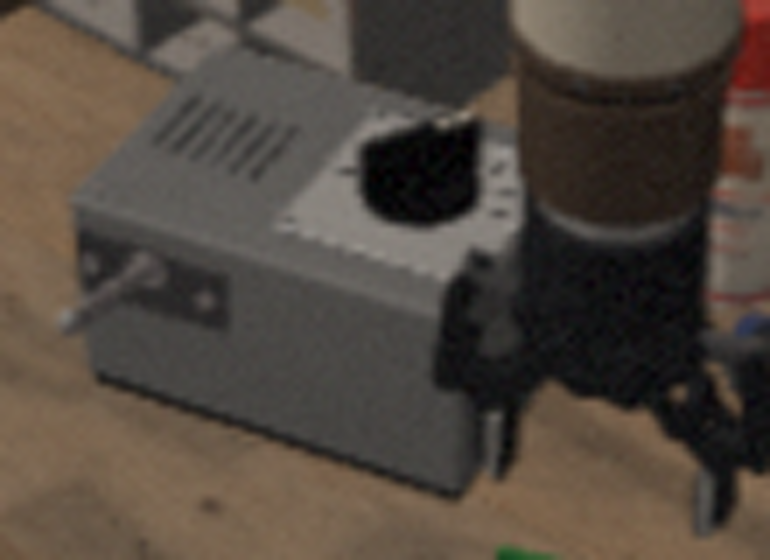

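View pics/w1r.png

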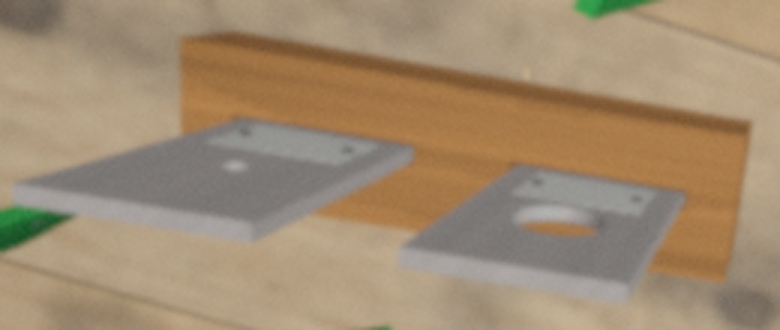

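```bash
python3 - <<'E'
from h import *
import json
np.set_printoptions(precision=1,suppress=True)
s1=json.load(open("s1.json"))
t0=lambda x,y:ray("top",(190+x/7-.43,120+y/7-.43))
sb=lambda x,y:ray("scene",(225+x/7-.43,130+y/7-.43))
sr=lambda x,y:ray("scene",(290+x/5.6-.4,200+y/5.6-.4))
tr=lambda x,y:ray("top",(285+x/5.2-.4,225+y/5.2-.4))
wr=lambda x,y:ray("wrist",(0+x/3-.3,140+y/3-.3),s1)
def P(n,*r):
    X,e=tri(r);print(n,X,np.array(e))
P("tip",t0(160,572),sb(68,320)); P("root",t0(210,458),sb(150,270)); 
P("ptr",t0(530,222),sb(475,115))
P("boxFL",t0(190,148),sb(225,45));P("boxNL",t0(110,403),sb(75,200))
P("hole",tr(305,167),sr(272,233),wr(558,220))
P("hole2",tr(305,167),sr(272,233))
P("holew",sr(272,233),wr(558,220))
P("topL",tr(262,117),sr(228,153),wr(632,290)); P("topR",tr(368,148),sr(333,195),wr(402,255))
P("otopL",tr(440,165),sr(400,230),wr(252,232)); P("otopR",tr(546,195),sr(506,270),wr(14,190))
P("oh",tr(480,215),sr(445,315),wr(235,166))
print("rack corners",[ (sr,) and atz("top",(285+x/5.2-.4,225+y/5.2-.4),32) for x,y in((224,132),(557,225),(535,310),(202,215))])
for nm,pts in dict(gA=((265,255),(187,400)),gB=((38,113),(138,113)),gC=((463,130),(555,128)),gD=((615,248),(690,213))).items():
    print(nm,[atz("top",(285+x/5.2-.4,225+y/5.2-.4),0) for x,y in pts])
E
```

```text
tip [471.5 164.9 125.3] [1.4 1.4]
root [544.7 181.2 103.9] [1.4 1.4]
ptr [687.   81.2 171.2] [1.1 1.1]
boxFL [682.6 259.9 134.5] [3.9 3.9]
boxNL [538.9 227.6 129.7] [1.3 1.3]
hole [ 485.  -278.1   88.3] [1.2 1.8 1.2]
hole2 [ 483.4 -279.4   91.6] [1.2 1.2]
holew [ 485.8 -277.8   88.1] [1.4 1.4]
topL [ 483.5 -245.7  131.5] [1.2 1.8 2.4]
topR [ 492.6 -308.6  132.1] [1.9 3.4 2.2]
otopL [ 499.9 -349.7  128.9] [0.8 1.6 1.5]
otopR [ 506.6 -410.6  133.5] [1.3 3.3 2.5]
oh [ 501.9 -382.5   82.7] [0.8 1.9 1.1]
rack corners [array([ 509.3, -221.8,   32. ]), array([ 537.3, -428.4,   32. ]), array([ 480.3, -433.8,   32. ]), array([ 452.8, -230.4,   32. ])]
gA [array([ 457.6, -273.1,    0. ]), array([ 352.3, -264.8,    0. ])]
gB [array([ 485.9, -107. ,    0. ]), array([ 512.6, -164.6,    0. ])]
gC [array([ 588.1, -355.7,    0. ]), array([ 613.9, -408.1,    0. ])]
gD [array([ 552.6, -467.5,    0. ]), array([ 594.4, -502.7,    0. ])]
```

```bash

python3 -m inch '[0.44,0.6,0.05,-0.4,85, 0.44,0.6,0.05,-0.4,85, 0.44,0.6,0.05,-0.4,85, 0.44,0.6,0.05,-0.4,85, 0.44,0.6,0.05,-0.4,85, 0.44,0.6,0,-0.4,85, 0.44,0.6,0,-0.4,85, 0,0,0,0,85]' 
cat >> h.py <<'E'
def look(tag,*names):
    import json
    s=ctrl.sense();json.dump({k:np.array(v).tolist() for k,v in s.items()},open(f"s_{tag}.json","w"))
    T=pose(s);print("t",s["time_s"],"pos",np.round(s["position"],1),"xhead",round(np.degrees(np.arctan2(T[1,0],T[0,0])),1),"F",np.round(s["wrist_force"],1),"M",np.round(s["ft_torque"],2),"op",round(float(s["opening"]),1),"q",np.round(s["q"],2))
    for n in names: cv2.imwrite(f"pics/{n}_{tag}.png",ctrl.snapshot(n))
    return s
def st(tag):
    import json
    return json.load(open(f"s_{tag}.json"))
E
python3 -c "
from h import *
look('2','wrist')"
```

```text
time_s: 2.3
position: [628.7, 53.4, 254.0]
ee_rot: [0.55, -0.544, -0.447, 0.449]
wrist_force: [-0.6, -0.4, 0.1]
opening: 85.0
t 2.3 pos [628.7  53.4 254. ] xhead 78.7 F [-0.6 -0.4  0.1] M [-0.07  0.09 -0.  ] op 85.0 q [ 0.34  0.39  0.05 -0.01 -1.23 -2.1 ]
```

View pics/wrist_2.png

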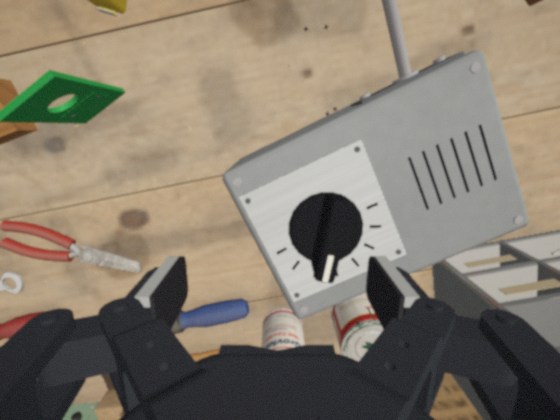

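```bash
python3 - <<'E'
from h import *
a=cv2.imread("pics/wrist_2.png");crop(a,215,40,535,330,2.45,"w2c.png")
E
```

```text
(no output)
```

View pics/w2c.png

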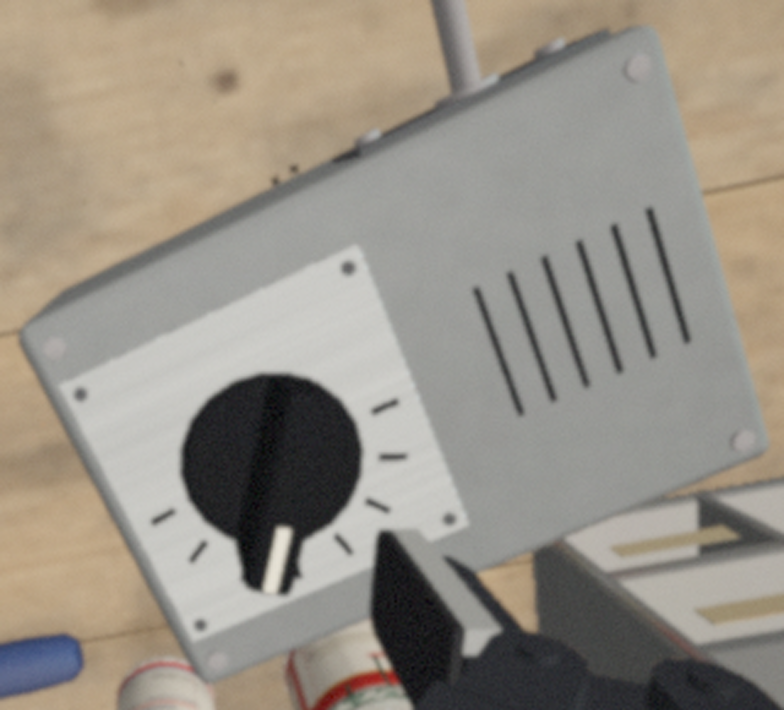

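```bash
python3 - <<'E'
from h import *
np.set_printoptions(precision=1,suppress=True)
s=st("2")
f=lambda x,y,z:atz("wrist",(215+x/2.45-.3,40+y/2.45-.3),z,s)
c={n:f(*uv,130) for n,uv in dict(NR=(22,332),NL=(652,27),FL=(766,446),FR=(207,682)).items()}
for k,v in c.items():print(k,v)
print("centre",sum(c.values())/4)
y1=c["NL"]-c["NR"];y2=c["FL"]-c["FR"];x1=c["FL"]-c["NL"];x2=c["FR"]-c["NR"]
g=lambda v:np.degrees(np.arctan2(v[1],v[0]))
print(g(y1)-90,g(y2)-90,g(x1),g(x2),[np.linalg.norm(v) for v in(y1,y2,x1,x2)])
print("skirt",f(272,458,141)); 
m=[f(x,y,130) for x,y in((385,405),(393,457),(377,506),(344,543),(200,550),(163,516))]
M=np.array(m)[:,:2];A=np.c_[2*M,np.ones(6)];sol=np.linalg.lstsq(A,(M**2).sum(1),rcond=None)[0];print("markcirc",sol[:2]);cen=sol[:2]
print([g(p-cen) for p in M])
p=f(265,590,173);w=f(285,528,173);t=f(277,378,173);print(p,t,g(p-t),"white",w,f(270,590,173),g(f(270,590,173)-w))
print(np.linalg.norm(p-t))
E
```

```text
NR [594.1  14.9 130. ]
NL [540.3 229.6 130. ]
FL [687.  266.5 130. ]
FR [742.7  52.5 130. ]
centre [641.  140.9 130. ]
14.067654947000051 14.585146585369614 14.13158092865389 14.193910683307715 [np.float64(221.24944130133827), np.float64(221.0895589773404), np.float64(151.21390851877558), np.float64(153.21102530015682)]
skirt [652.2  90.8 141. ]
markcirc [655.6  91.3]
[np.float64(104.34793672835323), np.float64(78.45786642972486), np.float64(53.217835654331346), np.float64(29.2502571703984), np.float64(-45.26742577607976), np.float64(-70.60033507570046)]
[683.2  78.5 173. ] [616.6  92.7 173. ] -12.03326213852787 white [663.6  87.9 173. ] [683.5  80.  173. ] -21.421009901610898
68.08983300664022
```

```bash

python3 -m inch '[0.2,0.31,0,-0.45,60, 0.2,0.31,0,-0.5,60, 0,0,0,0,60, 0,0,-0.3,0,60, 0,0,-0.3,0,60, 0,0,-0.1,0,60, 0,0,0,0,60, 0,0,0,0,60]' 
python3 -c "
from h import *
look('3','wrist')
crop(cv2.imread('pics/wrist_3.png'),140,140,420,350,2.8,'w3c.png')"
```

```text
time_s: 3.35
position: [648.2, 77.3, 213.7]
ee_rot: [0.588, -0.581, -0.396, 0.399]
wrist_force: [-0.0, 0.6, -0.4]
opening: 60.2
t 3.35 pos [648.2  77.3 213.7] xhead 68.5 F [-0.   0.6 -0.4] M [-0.03  0.01 -0.04] op 60.2 q [ 0.36  0.46  0.04 -0.01 -1.16 -2.31]
```

View pics/w3c.png

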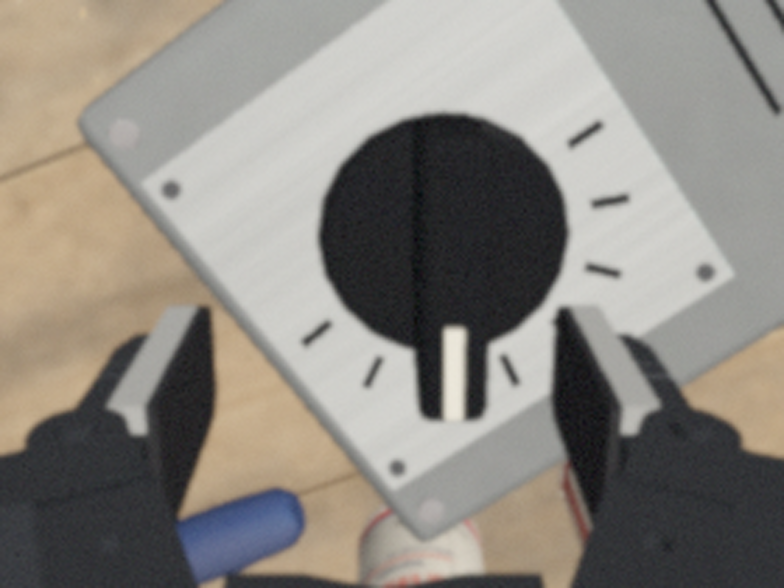

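```bash
python3 - <<'E'
from h import *
np.set_printoptions(precision=1,suppress=True)
s=st("3")
f=lambda x,y,z:atz("wrist",(140+x/2.8-.3,140+y/2.8-.3),z,s)
g=lambda v:np.degrees(np.arctan2(v[1],v[0]))
print("skirt",f(444,231,141)); p=f(453,418,173);w1=f(454,328,173);w2=f(454,415,173);print(p,g(w2-w1))
a=np.radians(-20.75);print("axis",p-33*np.array([np.cos(a),np.sin(a),0]))
M=np.array([f(x,y,130) for x,y in((586,134),(610,201),(603,270),(510,370),(372,372),(316,333))])[:,:2]
A=np.c_[2*M,np.ones(6)];c=np.linalg.lstsq(A,(M**2).sum(1),rcond=None)[0][:2];print(c,[g(m-c) for m in M])
E
```

```text
skirt [652.4  91.7 141. ]
[683.8  79.7 173. ] -20.33984022341185
axis [652.9  91.4 173. ]
[655.8  90.7] [np.float64(103.98750822681909), np.float64(79.08684383853684), np.float64(54.29398025422381), np.float64(4.375444666619581), np.float64(-46.018714547993106), np.float64(-70.82498233955154)]
```

```bash

python3 -m inch '[0.08,0.26,0,0.08,60, 0.0,0.0,0,0,60, 0,0,-0.4,0,60, 0,0,-0.35,0,60, 0,0,-0.15,0,60, 0,0,0,0,60, 0,0,0,0,60, 0,0,0,0,60]' 
python3 -c "
from h import *
look('4')"
```

```text
time_s: 4.4
position: [655.8, 96.6, 162.5]
ee_rot: [0.583, -0.579, -0.405, 0.402]
wrist_force: [0.2, 0.0, 0.4]
opening: 59.9
t 4.4 pos [655.8  96.6 162.5] xhead 69.6 F [0.2 0.  0.4] M [-0.03 -0.07  0.01] op 59.9 q [ 0.39  0.51 -0.   -0.01 -1.06 -2.31]
```

```bash

python3 -m inch '[-0.05,-0.08,-0.02,0,50, 0,0,0,0,30, 0,0,0,0,22, 0,0,0,0,10, 0,0,0,0,10, 0,0,0,0,10, 0,0,0,0,10, 0,0,0,0,10]' 60
python3 -c "
from h import *
look('5','wrist')"
```

```text
time_s: 5.4
position: [653.1, 91.8, 162.8]
ee_rot: [0.583, -0.579, -0.405, 0.401]
wrist_force: [0.1, 1.1, 0.6]
opening: 14.6
t 5.4 pos [653.1  91.8 162.8] xhead 69.6 F [0.1 1.1 0.6] M [ 0.    0.05 -0.1 ] op 14.6 q [ 0.38  0.5  -0.01 -0.01 -1.05 -2.31]
```

View pics/wrist_5.png

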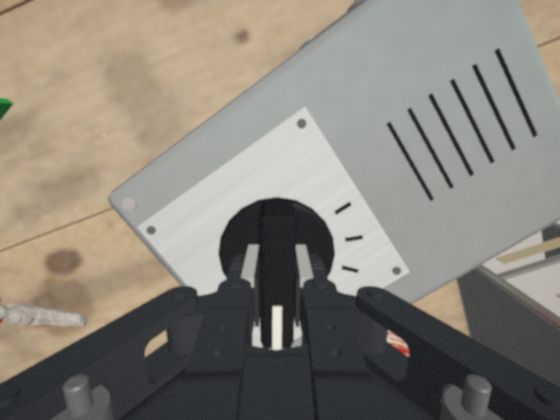

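```bash

python3 -m inch '[0,0,0,0.9,10, 0,0,0,0.9,10, 0,0,0,0.9,10, 0,0,0,0.9,10, 0,0,0,0.9,10, 0,0,0,0.9,10, 0,0,0,0.9,10, 0,0,0,0,10]'
python3 -c "
from h import *
look('6','wrist')"
```

```text
time_s: 6.45
position: [653.4, 90.6, 162.8]
ee_rot: [-0.278, 0.273, 0.652, -0.65]
wrist_force: [0.0, 0.6, 1.0]
opening: 14.5
t 6.45 pos [653.4  90.6 162.8] xhead 134.1 F [0.  0.6 1. ] M [ 0.1   0.07 -0.04] op 14.5 q [ 0.38  0.51 -0.01 -0.01 -1.06 -1.18]
```

View pics/wrist_6.png

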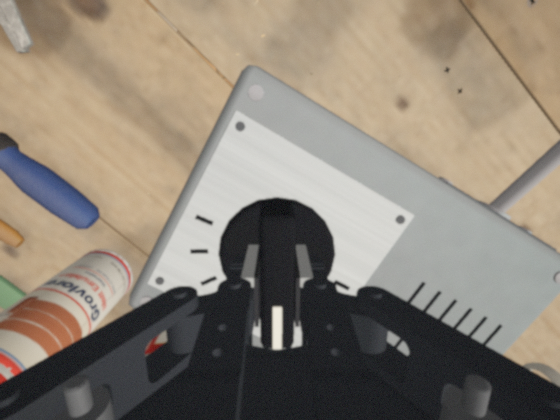

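```bash

python3 -m inch '[0,0,0,0.9,10, 0,0,0,0.9,10, 0,0,0,0.9,10, 0,0,0,0.9,10, 0,0,0,0.9,10, 0,0,0,0.9,10, 0,0,0,0.2,10, 0,0,0,0.0,10]'
python3 -c "
from h import *
look('7')"
```

```text
time_s: 7.5
position: [654.4, 90.3, 162.8]
ee_rot: [0.063, -0.067, 0.704, -0.704]
wrist_force: [-0.5, -0.1, 1.2]
opening: 14.8
t 7.5 pos [654.4  90.3 162.8] xhead -169.4 F [-0.5 -0.1  1.2] M [0.14 0.01 1.06] op 14.8 q [ 0.38  0.51 -0.   -0.   -1.06 -0.19]
```

```bash

python3 -m inch '[0,0,0,0.2,10, 0,0,0,0,10, 0,0,0,0.2,10, 0,0,0,0,10, 0,0,0,0.2,10, 0,0,0,0,10, 0,0,0,0,10, 0,0,0,0,10]'
python3 -c "
from h import *
look('8','wrist')"
```

```text
time_s: 8.5
position: [654.5, 90.3, 162.8]
ee_rot: [0.098, -0.101, 0.701, -0.699]
wrist_force: [0.4, 0.4, 0.9]
opening: 14.8
t 8.5 pos [654.5  90.3 162.8] xhead -163.8 F [0.4 0.4 0.9] M [-0.03 -0.13 -0.58] op 14.8 q [ 0.38  0.51 -0.   -0.   -1.06 -0.1 ]
```

View pics/wrist_8.png

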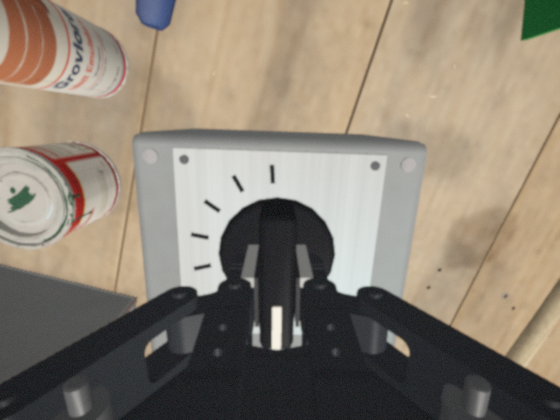

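```bash

python3 -m inch '[0,0,0,0.2,10, 0,0,0,0,10, 0,0,0,0.2,10, 0,0,0,0,10, 0,0,0,0.2,10, 0,0,0,0,10, 0,0,0,0,10, 0,0,0,0,10]'
python3 -c "
from h import *
look('9')"
```

```text
time_s: 9.55
position: [654.5, 90.3, 162.9]
ee_rot: [0.132, -0.135, 0.697, -0.692]
wrist_force: [0.8, 1.7, 1.5]
opening: 15.2
t 9.55 pos [654.5  90.3 162.9] xhead -158.3 F [0.8 1.7 1.5] M [ 0.15 -0.05 -2.35] op 15.2 q [ 0.38  0.51 -0.   -0.01 -1.06  0.  ]
```

```bash

python3 -m inch '[0,0,0,-0.9,10, 0,0,0,-0.9,10, 0,0,0,-0.9,10, 0,0,0,-0.9,10, 0,0,0,-0.9,10, 0,0,0,-0.9,10, 0,0,0,-0.9,10, 0,0,0,0,10]'
python3 -c "
from h import *
look('10')"
```

```text
time_s: 10.55
position: [653.5, 90.6, 162.8]
ee_rot: [0.234, -0.231, -0.665, 0.671]
wrist_force: [0.8, -0.5, 1.1]
opening: 15.0
t 10.55 pos [653.5  90.6 162.8] xhead 141.6 F [ 0.8 -0.5  1.1] M [ 0.26 -0.06  0.82] op 15.0 q [ 0.38  0.51 -0.01  0.   -1.06 -1.06]
```

```bash

python3 -m inch '[0,0,0,-0.9,10, 0,0,0,-0.9,10, 0,0,0,-0.2,10, 0,0,0,0,10, 0,0,0,0,10, 0,0,0,0,10, 0,0,0,0,10, 0,0,0,0,10]'
python3 -c "
from h import *
look('11','wrist','top')
crop(cv2.imread('pics/wrist_11.png'),140,120,420,360,2.8,'w11c.png')"
```

```text
time_s: 11.55
position: [653.3, 91.0, 162.8]
ee_rot: [0.341, -0.338, -0.617, 0.624]
wrist_force: [-0.3, 0.5, 0.3]
opening: 14.8
t 11.55 pos [653.3  91.  162.8] xhead 122.6 F [-0.3  0.5  0.3] M [ 0.35 -0.04 -0.17] op 14.8 q [ 0.38  0.51 -0.01  0.   -1.07 -1.39]
```

View pics/w11c.png

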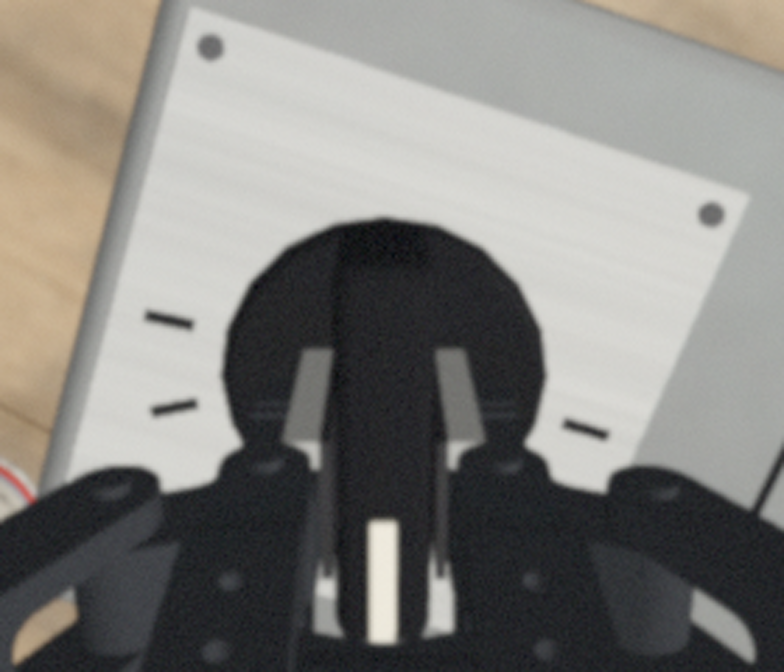

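```bash

python3 -m inch '[0,0,0,-0.35,10, 0,0,0,0,10, 0,0,0,0,20, 0,0,0,0,40, 0,0,0,0,60, 0,0,0.3,0,60, 0,0,0.5,0,60, 0,0,0.4,0,60]'
python3 -c "
from h import *
look('12','wrist')
crop(cv2.imread('pics/wrist_12.png'),140,140,420,350,2.8,'w12c.png')"
```

```text
time_s: 12.65
position: [651.5, 90.1, 233.2]
ee_rot: [0.361, -0.354, -0.604, 0.616]
wrist_force: [-0.1, -0.1, -0.4]
opening: 60.3
t 12.65 pos [651.5  90.1 233.2] xhead 119.3 F [-0.1 -0.1 -0.4] M [-0.01 -0.03 -0.  ] op 60.3 q [ 0.38  0.46  0.09  0.   -1.22 -1.44]
```

View pics/wrist_12.png

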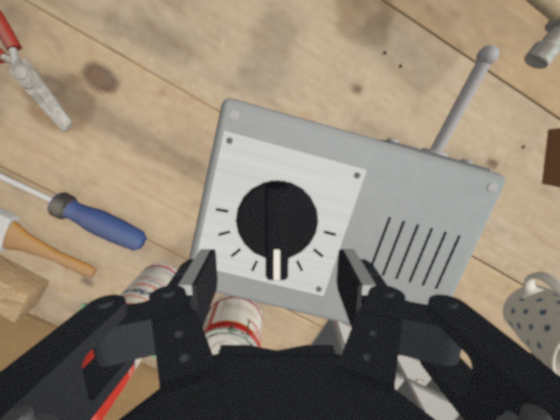

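```bash
python3 - <<'E'
from h import *
np.set_printoptions(precision=1,suppress=True)
crop(cv2.imread('pics/wrist_12.png'),360,30,560,230,3,'w12p.png')
s=st("12")
p=atz("wrist",(277,279),173,s);w=atz("wrist",(276.5,252),173,s);print(p,w)
d=p-np.array([652.8,91.5,173]);print("pointer theta",14.25+90-np.degrees(np.arctan2(d[1],d[0])))
E
```

```text
[682.  106.1 173. ] [664.7  96.  173. ]
pointer theta 77.63740774301851
```

View pics/w12p.png

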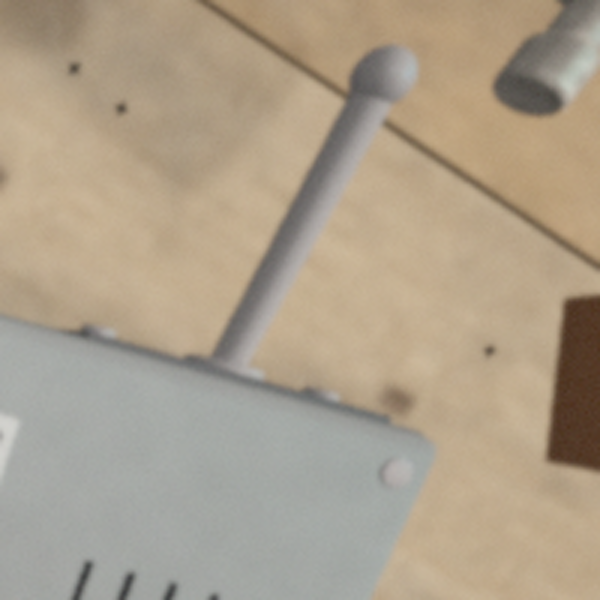

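View pics/w12c.png

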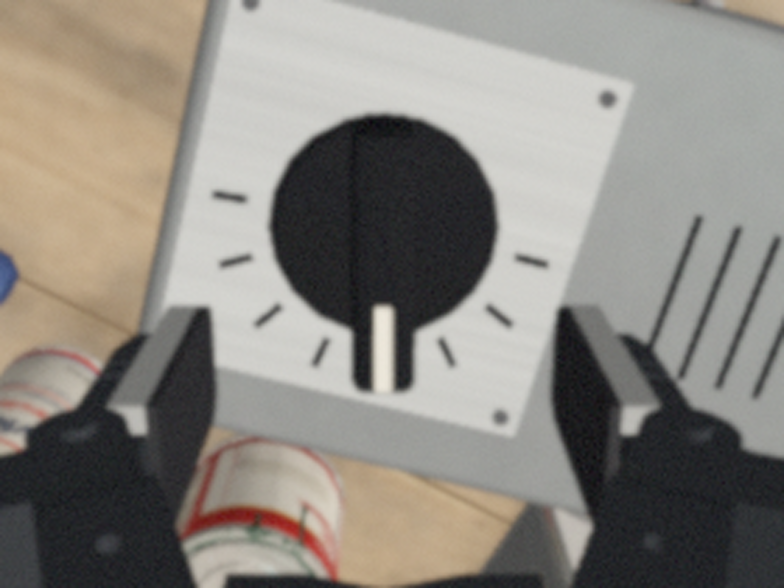

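```bash
python3 - <<'E'
from h import *
np.set_printoptions(precision=1,suppress=True)
sr=lambda x,y:(290+x/5.6-.4,200+y/5.6-.4)
for n,uv,z in (("A bl",(100,460),0),("A br",(190,412),0),("A tl",(103,320),120),("A tr",(197,268),120),("B bl",(33,190),0),("B br",(133,212),0),("B tl",(36,48),120)):
    print(n,atz("scene",sr(*uv),z))
s=st("12");w=lambda x,y:(360+x/3-.3,30+y/3-.3)
t=atz("wrist",w(384,74),120.7,s);r=atz("wrist",w(235,364),101,s);print("tip",t,"root",r,np.degrees(np.arctan2(*(r-t)[[1,0]])),np.linalg.norm((r-t)[:2]))
for P in ([471.5,164.9,125.3],[469,165,120.7]):print(proj("wrist",P,s))
# multi-cam tri with wrist2, top0, scene1
t0=lambda x,y:ray("top",(190+x/7-.43,120+y/7-.43)); sb=lambda x,y:ray("scene",(225+x/7-.43,130+y/7-.43))
print(tri([t0(160,572),sb(68,320),ray("wrist",w(384,74),s)]))
E
```

```text
A bl [ 356.7 -263.6    0. ]
A br [ 416.  -280.8    0. ]
A tl [ 354.8 -263.5  120. ]
A tr [ 415.8 -278.7  120. ]
B bl [ 489.7 -102.7    0. ]
B br [ 515.2 -160.5    0. ]
B tl [ 490.2 -103.4  120. ]
tip [473.3 165.6 120.7] root [543.2 185.7 101. ] 16.01674110709407 72.75284833769348
[492.9  49.8]
[490.8  48.2]
(array([473.3, 166.1, 122.2]), [np.float64(1.8002971121809643), np.float64(1.5344833653272936), np.float64(1.1686513409600832)])
```

```bash

python3 -m inch '[-0.38,-0.87,0.05,0.95,60, -0.38,-0.87,0.05,0.95,60, -0.38,-0.87,0,0.95,60, -0.38,-0.87,0,0.95,60, -0.38,-0.87,0,0.95,60, -0.38,-0.87,0,0.95,60, -0.38,-0.87,0,0.95,60, 0,0,0,0.5,60]'
python3 -c "
from h import *
look('13','wrist','top','scene')"
```

```text
time_s: 13.7
position: [487.8, -283.3, 242.6]
ee_rot: [-0.084, 0.08, -0.698, 0.706]
wrist_force: [0.7, -0.0, -0.4]
opening: 59.7
t 13.7 pos [ 487.8 -283.3  242.6] xhead -166.7 F [ 0.7 -0.  -0.4] M [ 0.11 -0.01  0.05] op 59.7 q [-0.23  0.28 -0.16  0.01 -1.12  0.46]
```

View pics/wrist_13.png

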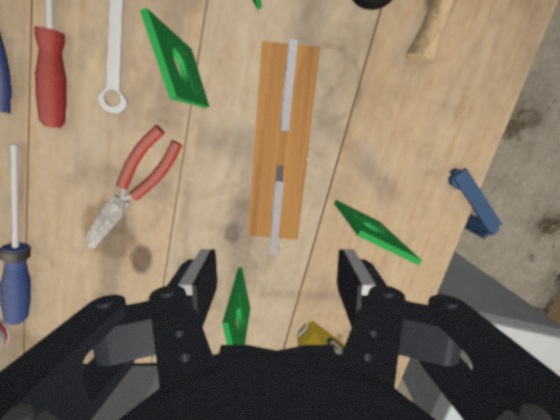

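```bash
python3 - <<'E'
from h import *
np.set_printoptions(precision=1,suppress=True)
crop(cv2.imread('pics/wrist_13.png'),220,30,360,270,2.5,'w13c.png')
E
```

```text
(no output)
```

View pics/w13c.png

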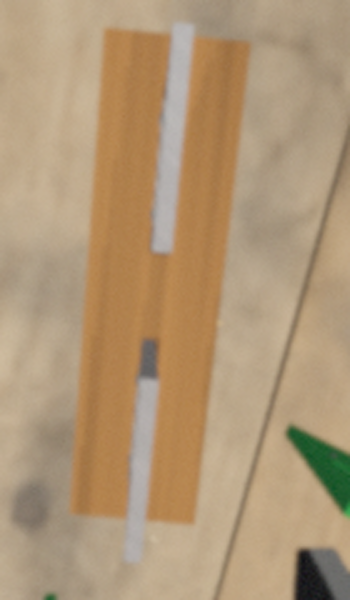

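```bash
python3 - <<'E'
from h import *
np.set_printoptions(precision=1,suppress=True)
s=st("13")
f=lambda x,y,z:atz("wrist",(220+x/2.5-.3,30+y/2.5-.3),z,s)
for z in (128,130,132):
  a=f(148,378,z);b=f(133,561,z);c=f(182,24,z);d=f(162,252,z)
  print(a,b,(a+b)/2,np.linalg.norm(a-b),np.linalg.norm(c-d),c,d,np.degrees(np.arctan2(*(b-a)[[1,0]]))-90,np.degrees(np.arctan2(*(d-c)[[1,0]]))-90)
print([f(x,y,32) for x,y in((106,29),(249,42),(193,522),(74,514))])
E
```

```text
[ 493.3 -308.3  128. ] [ 483.6 -244.6  128. ] [ 488.5 -276.5  128. ] 64.45964876790552 64.30547840417324 [ 507.7 -411.6  128. ] [ 498.3 -348.   128. ] 8.709428300281601 8.442658028507495
[ 493.4 -308.7  130. ] [ 483.7 -245.5  130. ] [ 488.6 -277.1  130. ] 63.93105303462378 63.7781469315263 [ 507.7 -411.1  130. ] [ 498.3 -348.   130. ] 8.709428300281559 8.442658028507452
[ 493.5 -309.   132. ] [ 483.9 -246.3  132. ] [ 488.7 -277.7  132. ] 63.40245730134204 63.25081545887931 [ 507.6 -410.6  132. ] [ 498.4 -348.   132. ] 8.709428300281573 8.442658028507466
[array([ 538.8, -427.5,   32. ]), array([ 481.2, -436.1,   32. ]), array([ 452.4, -229.7,   32. ]), array([ 508.5, -220.6,   32. ])]
```

```bash

python3 -m inch '[0,0.1,-0.3,-0.45,60, 0,0,-0.4,0,60, 0,0,-0.3,0,60, 0,0,-0.3,0,60, 0,0,-0.2,0,60, 0,0,0,0,60, 0,0,0,0,60, 0,0,0,0,60]'
python3 -c "
from h import *
look('14','wrist')"
```

```text
time_s: 14.85
position: [493.7, -269.8, 151.7]
ee_rot: [-0.057, 0.05, -0.7, 0.71]
wrist_force: [-0.6, -0.2, 0.3]
opening: 60.0
t 14.85 pos [ 493.7 -269.8  151.7] xhead -171.3 F [-0.6 -0.2  0.3] M [0.02 0.07 0.02] op 60.0 q [-0.21  0.36 -0.29  0.01 -0.9   0.35]
```

```bash

python3 -m inch '[-0.08,-0.12,0,0,60, 0,0,0,0,60, 0,0,-0.2,0,60, 0,0,-0.2,0,60, 0,0,-0.04,0,60, 0,0,0,0,50, 0,0,0,0,40, 0,0,0,0,30]'
python3 -c "
from h import *
look('15','wrist')"
```

```text
time_s: 15.9
position: [488.5, -277.9, 123.8]
ee_rot: [-0.057, 0.049, -0.7, 0.71]
wrist_force: [0.1, 0.1, -0.2]
opening: 29.8
t 15.9 pos [ 488.5 -277.9  123.8] xhead -171.4 F [ 0.1  0.1 -0.2] M [ 0.08  0.   -0.06] op 29.8 q [-0.22  0.39 -0.33  0.01 -0.84  0.37]
```

View pics/wrist_15.png

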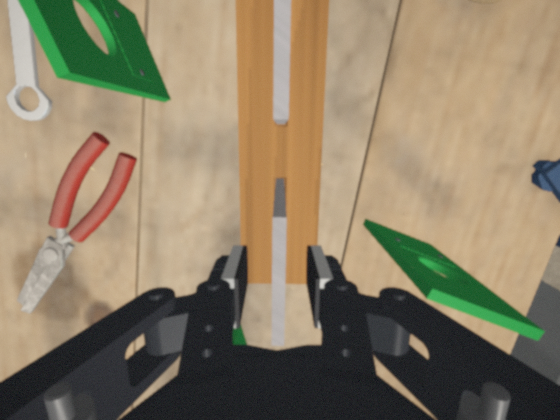

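```bash

python3 -m inch '[0,0,0,0,10, 0,0,0,0,2, 0,0,0,0,2, 0,0,0,0,2, 0,0,0,0,2, 0,0,0.1,0,2, 0,0,0.2,0,2, 0,0,0.3,0,2]' 80
python3 -c "
from h import *
s=look('16');print(pose(s)[:3,:3].round(3))"
```

```text
time_s: 16.95
position: [487.4, -277.6, 160.5]
ee_rot: [-0.056, 0.05, -0.701, 0.71]
wrist_force: [0.2, 0.2, -1.0]
opening: 4.2
t 16.95 pos [ 487.4 -277.6  160.5] xhead -171.4 F [ 0.2  0.2 -1. ] M [ 0.03 -0.    0.01] op 4.2 q [-0.22  0.35 -0.29  0.01 -0.93  0.37]
[[-0.989  0.009  0.15 ]
 [-0.15  -0.012 -0.989]
 [-0.007 -1.     0.014]]
```

```bash

python3 -m inch '[0,0,0.4,0,2, 0,0,0.6,0,2, 0,0,0.6,0.2,2, -0.1,0.3,0.3,0.2,2, -0.2,0.8,0,0.1,2, -0.2,0.9,0,0,2, -0.2,0.9,0,0,2, -0.2,0.9,0,0,2]' 
python3 -c "
from h import *
s=look('17','wrist','scene')"
```

```text
time_s: 17.95
position: [433.3, -46.3, 286.5]
ee_rot: [-0.091, 0.074, -0.697, 0.707]
wrist_force: [0.8, 1.2, -0.8]
opening: 4.0
t 17.95 pos [433.3 -46.3 286.5] xhead -166.6 F [ 0.8  1.2 -0.8] M [ 0.14 -0.06 -0.05] op 4.0 q [ 0.28  0.01 -0.38  0.02 -1.17 -0.06]
```

View pics/scene_17.png

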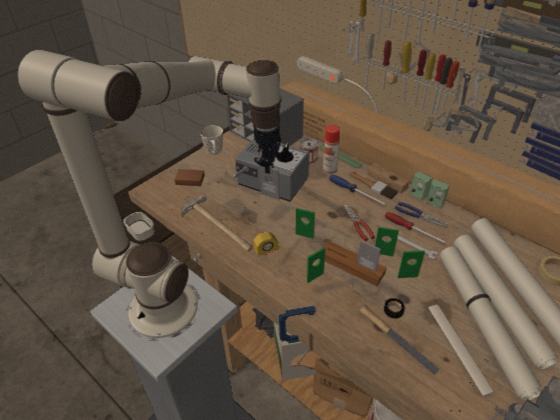

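View pics/wrist_17.png

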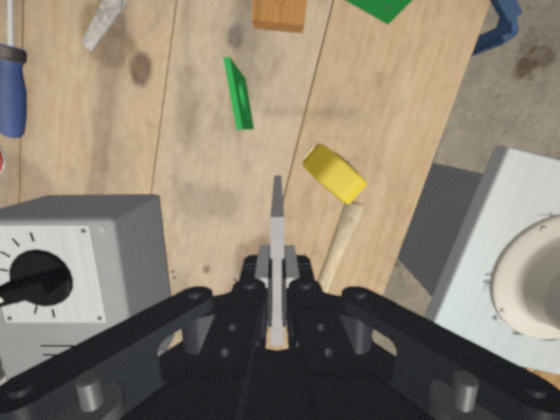

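```bash

python3 -m inch '[0.03,0.8,0,0.05,2, 0.03,0.8,0,0,2, 0.03,0.8,0,0,2, 0.03,0.7,0,0,2, 0,0,-0.2,0,2, 0,0,-0.5,0,2, 0,0,-0.5,0,2, 0,0,0,0,2]' 
python3 -c "
from h import *
s=look('18','wrist','scene','top')"
```

```text
time_s: 19.05
position: [440.3, 145.1, 218.4]
ee_rot: [-0.099, 0.076, -0.698, 0.705]
wrist_force: [1.1, 0.6, -0.5]
opening: 4.2
t 19.05 pos [440.3 145.1 218.4] xhead -165.8 F [ 1.1  0.6 -0.5] M [ 0.05  0.08 -0.01] op 4.2 q [ 0.69  0.12 -0.44  0.03 -0.99 -0.46]
```

View pics/wrist_18.png

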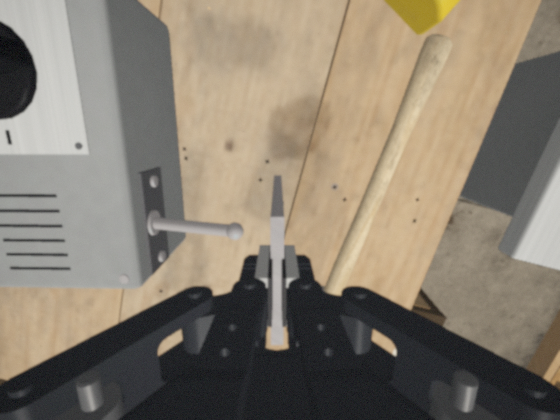

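View pics/scene_18.png

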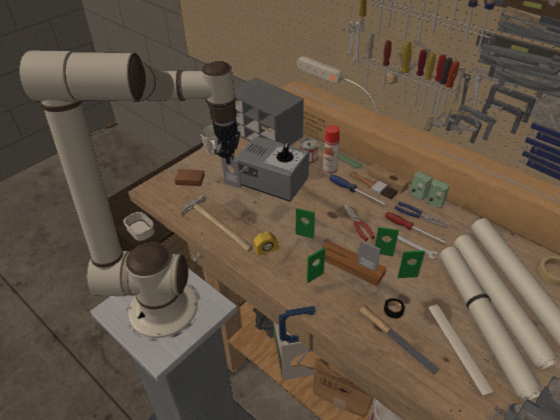

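View pics/top_18.png

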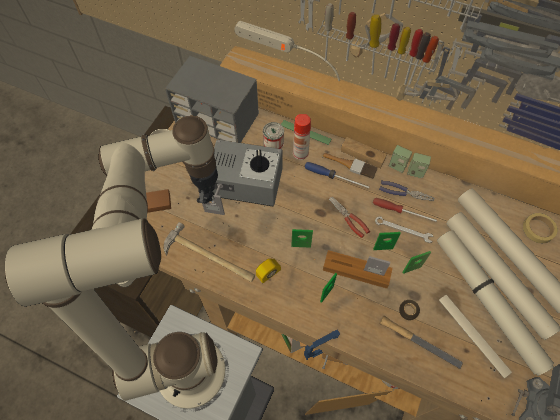

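```bash
python3 - <<'E'
from h import *
np.set_printoptions(precision=1,suppress=True)
s=st("18");t=ray("wrist",(236,231),s)
print(atz("wrist",(236,231),120.7,s),atz("wrist",(161,225),101.5,s))
s2=st("12");w=lambda x,y:(360+x/3-.3,30+y/3-.3)
t0=lambda x,y:ray("top",(190+x/7-.43,120+y/7-.43)); sb=lambda x,y:ray("scene",(225+x/7-.43,130+y/7-.43))
print(tri([t,ray("wrist",w(384,74),s2)]));print(tri([t,ray("wrist",w(384,74),s2),t0(160,572),sb(68,320)]))
crop(cv2.imread('pics/scene_18.png'),190,120,320,210,6,'s18c.png')
crop(cv2.imread('pics/wrist_18.png'),120,170,320,320,4,'w18c.png')
E
```

```text
[472.6 165.3 120.7] [538.4 183.9 101.5]
(array([472.5, 164.8, 121.9]), [np.float64(0.12092544610682855), np.float64(0.12092544610679376)])
(array([472.5, 165. , 123.4]), [np.float64(0.6871029667699666), np.float64(1.1148468275078238), np.float64(1.918502386588571), np.float64(1.4392039634530005)])
```

View pics/s18c.png

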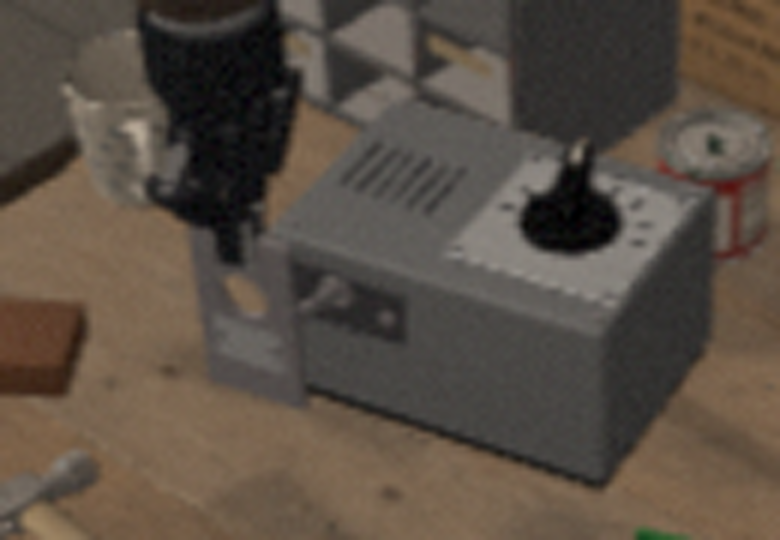

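View pics/w18c.png

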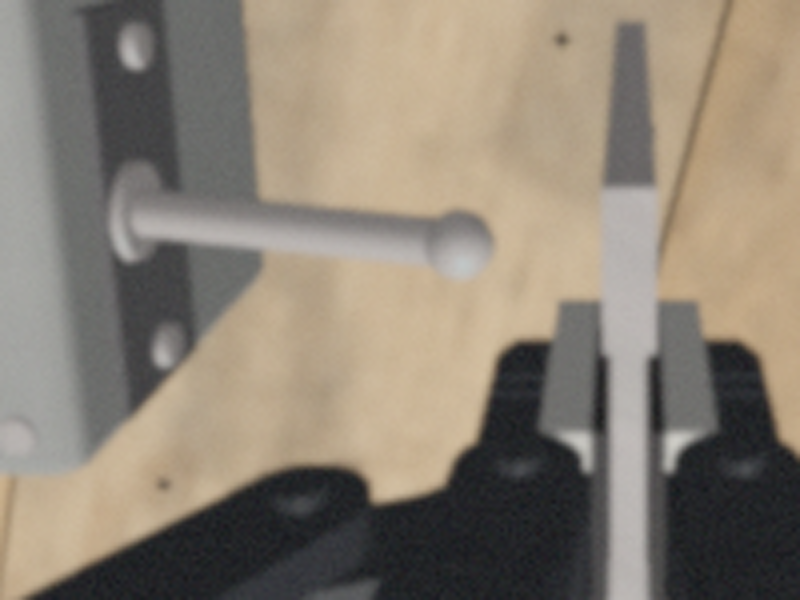

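```bash

python3 -m inch '[0,0.2,0,0,2, 0,0,0,0,2, 0,0,-0.3,0,2, 0,0,-0.3,0,2, 0,0,-0.3,0,2, 0,0,-0.05,0,2, 0,0,0,0,2, 0,0,0,0,2]' 
python3 -c "
from h import *
s=look('19','wrist','scene')
crop(cv2.imread('pics/scene_19.png'),190,120,320,210,6,'s19c.png')
crop(cv2.imread('pics/wrist_19.png'),120,140,320,290,4,'w19c.png')"
```

```text
time_s: 20.2
position: [445.7, 162.6, 169.9]
ee_rot: [-0.107, 0.07, -0.701, 0.702]
wrist_force: [1.5, 0.2, -1.1]
opening: 4.1
t 20.2 pos [445.7 162.6 169.9] xhead -165.6 F [ 1.5  0.2 -1.1] M [-0.01  0.07 -0.02] op 4.1 q [ 0.71  0.18 -0.51  0.04 -0.84 -0.49]
```

View pics/s19c.png

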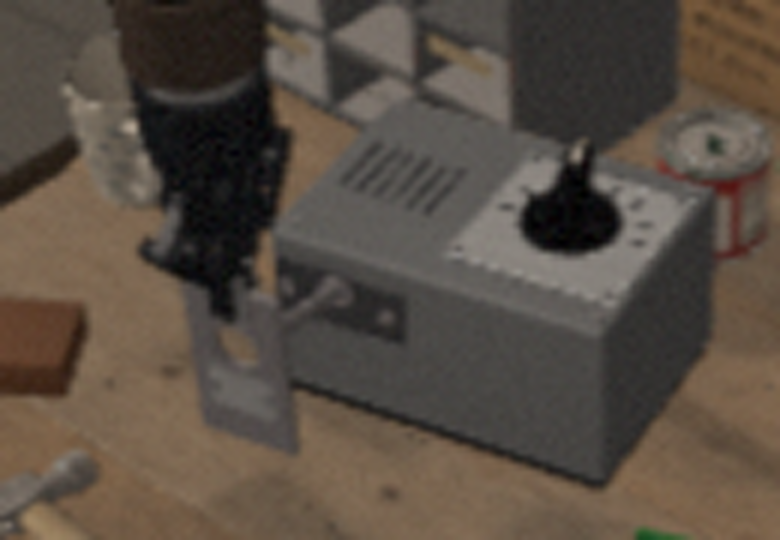

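View pics/w19c.png

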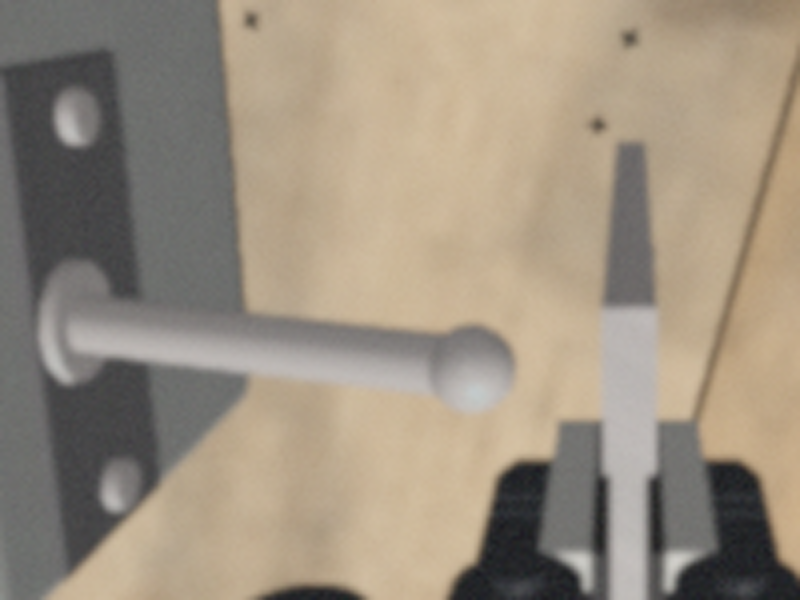

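```bash
cat >> h.py <<'E'
def holew(s):
    g=pose(st("15"));ht=np.linalg.inv(g)@np.array([488.6,-277.1,85,1])
    T=pose(s);H=(T@ht)[:3];n=T[:3,:3]@(g[:3,:3].T@np.array([np.cos(np.radians(8.6)),np.sin(np.radians(8.6)),0]))
    up=T[:3,:3]@(g[:3,:3].T@np.array([0,0,1]))
    tip=np.array([472.5,165,121.5]);d=np.array([np.cos(np.radians(14.25)),np.sin(np.radians(14.25)),0])
    a=(H-tip)@d; lat=(H-tip)@np.array([-d[1],d[0],0]); pz=tip[2]-a*np.tan(np.radians(15))
    print("hole",H.round(1),"normal",n.round(3),"up",up.round(3),"along past tip %.1f lateral %.1f hole z - peg axis z %.1f"%(a,lat,H[2]-(pz if a>0 else tip[2])))
E
python3 -c "
from h import *
holew(ctrl.sense())"
```

```text
hole [447.1 164.1 131.1] normal [0.968 0.248 0.041] up [-0.038 -0.018  0.999] along past tip -24.8 lateral 5.3 hole z - peg axis z 9.6
```

```bash

python3 -m inch '[0.01,-0.08,0,0,2, 0,0,0,0,2, 0,0,-0.16,0,2, 0,0,0,0,2, 0,0,0,0,2, 0,0,0,0,2, 0,0,0,0,2, 0,0,0,0,2]' 
python3 -c "
from h import *
s=look('20');holew(s)"
```

```text
time_s: 21.3
position: [446.6, 157.5, 160.1]
ee_rot: [-0.107, 0.07, -0.701, 0.701]
wrist_force: [-0.5, 0.3, -1.5]
opening: 4.0
t 21.3 pos [446.6 157.5 160.1] xhead -165.6 F [-0.5  0.3 -1.5] M [-0.02  0.13  0.02] op 4.0 q [ 0.7   0.19 -0.52  0.04 -0.81 -0.48]
hole [448.  159.  121.3] normal [0.968 0.247 0.042] up [-0.039 -0.019  0.999] along past tip -25.2 lateral 0.2 hole z - peg axis z -0.2
```

```bash

python3 -m inch '[0.12,0.03,0,0,2, 0.12,0.03,0,0,2, 0,0,0,0,2, 0,0,0,0,2, 0,0,0,0,2, 0,0,0,0,2, 0,0,0,0,2, 0,0,0,0,2]' 
python3 -c "
from h import *
s=look('21','wrist','scene','top');holew(s)
for n in('scene','top','wrist'): print(n,proj(n,[447+13.5,162,121.3],s))
crop(cv2.imread('pics/scene_21.png'),200,140,280,210,9,'s21c.png')
crop(cv2.imread('pics/top_21.png'),180,160,260,220,9,'t21c.png')
crop(cv2.imread('pics/wrist_21.png'),120,140,320,290,4,'w21c.png')"
```

```text
time_s: 22.3
position: [462.1, 161.4, 160.1]
ee_rot: [-0.107, 0.07, -0.701, 0.701]
wrist_force: [1.0, 0.2, -1.6]
opening: 4.1
t 22.3 pos [462.1 161.4 160.1] xhead -165.6 F [ 1.   0.2 -1.6] M [-0.    0.17  0.02] op 4.1 q [ 0.69  0.22 -0.49  0.04 -0.82 -0.46]
hole [463.6 162.9 121.4] normal [0.968 0.247 0.042] up [-0.039 -0.019  0.999] along past tip -9.2 lateral 0.2 hole z - peg axis z -0.1
scene [232.31490461 178.16976269]
top [212.09874228 204.74367092]
wrist [283.89387687 246.59850415]
```

View pics/s21c.png

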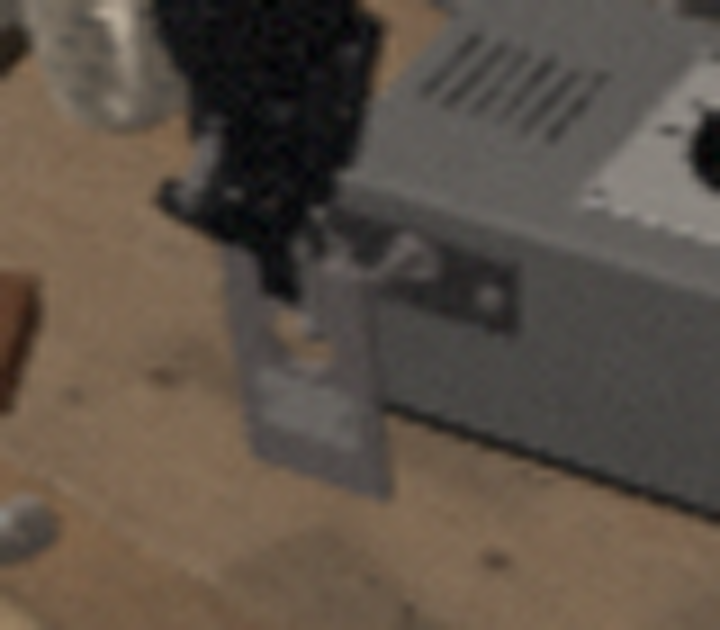

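View pics/w21c.png

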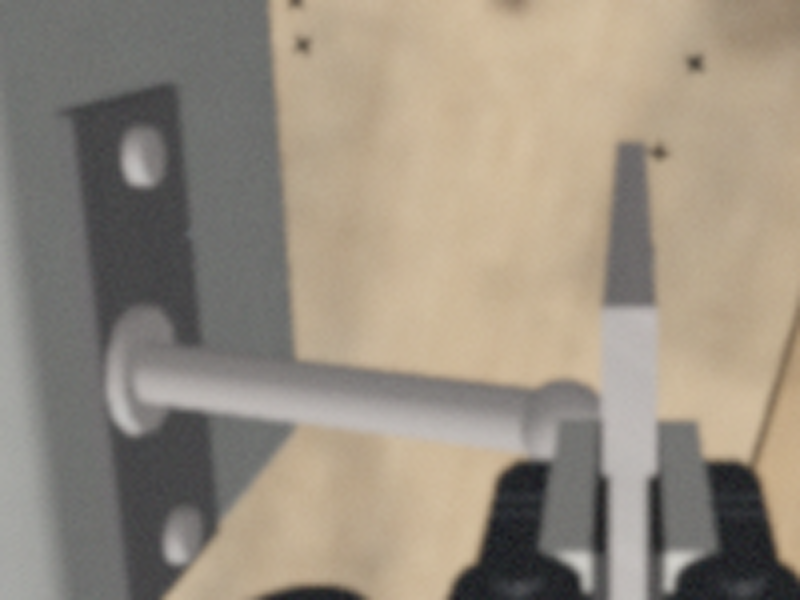

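View pics/t21c.png

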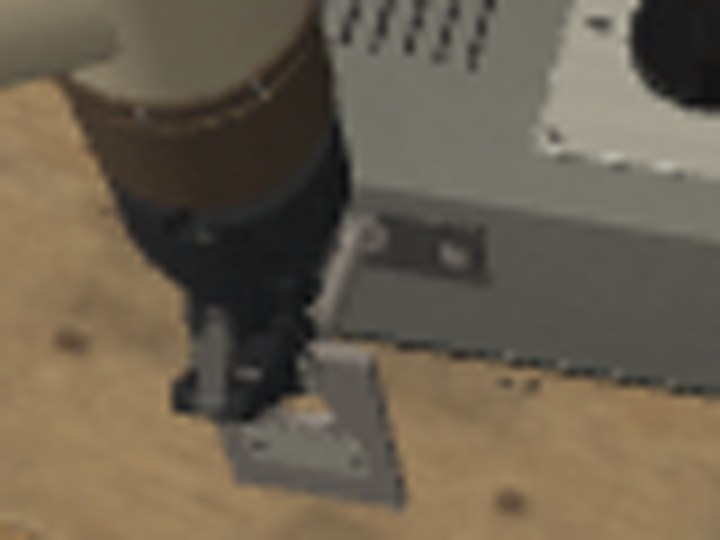

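```bash

python3 -c "
from h import *
s=st('21')
for P in([463.6,162.9,121.4],[472.5,165,121.5],[472.5,165,124]):
  u=proj('scene',P);print((u-[200,140]+.43)*9, (proj('wrist',P,s)-[120,140]+.4)*4)
"
```

```text
[298.78680844 342.31470073] [635.447402   428.47923777]
[311.36347777 328.67824454] [574.07616158 426.46860309]
[310.86220215 323.73872436] [572.45666537 432.99127522]
```

```bash

python3 -m inch '[0.16,0.04,0,0,2, 0.16,0.04,0,0,2, 0.14,0.035,-0.04,0,2, 0.12,0.03,-0.04,0,2, 0,0,0,0,2, 0,0,0,0,2, 0,0,0,0,2, 0,0,0,0,2]' 
python3 -c "
from h import *
s=look('22','wrist','scene');holew(s)
crop(cv2.imread('pics/scene_22.png'),200,140,280,210,9,'s22c.png')
crop(cv2.imread('pics/wrist_22.png'),120,140,320,290,4,'w22c.png')"
```

```text
time_s: 23.45
position: [499.6, 170.7, 154.5]
ee_rot: [-0.107, 0.07, -0.701, 0.701]
wrist_force: [0.1, 0.3, -1.3]
opening: 4.0
t 23.45 pos [499.6 170.7 154.5] xhead -165.6 F [ 0.1  0.3 -1.3] M [-0.02  0.11 -0.01] op 4.0 q [ 0.65  0.29 -0.41  0.04 -0.83 -0.42]
hole [501.  172.2 115.7] normal [0.968 0.247 0.041] up [-0.038 -0.018  0.999] along past tip 29.4 lateral -0.1 hole z - peg axis z 2.1
```

View pics/s22c.png

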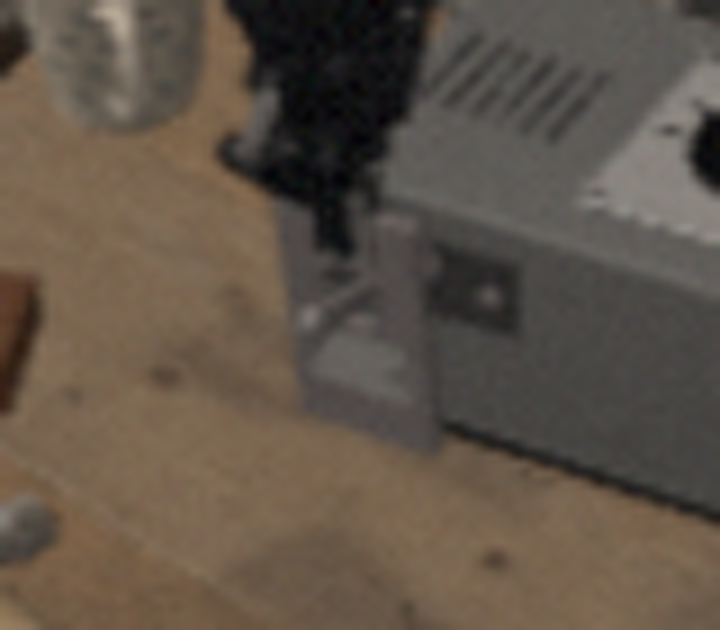

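View pics/w22c.png

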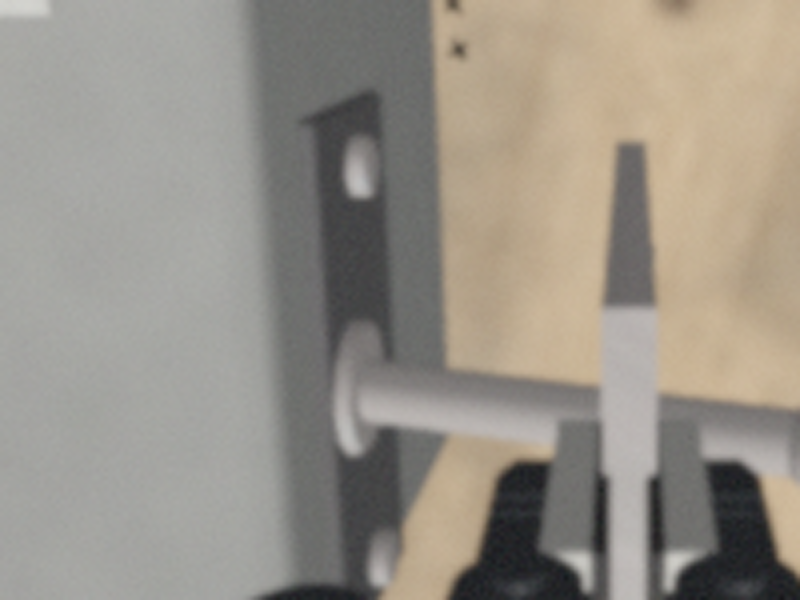

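```bash

python3 -m inch '[0.08,0.02,-0.05,0,2, 0,0,0,0,2, 0,0,-0.05,0,2, 0,0,0,0,2, 0,0,-0.05,0,2, 0,0,0,0,2, 0,0,0,0,2, 0,0,0,0,2]' 
python3 -c "
from h import *
s=look('23');holew(s)"
```

```text
time_s: 24.55
position: [504.7, 172.0, 144.9]
ee_rot: [-0.107, 0.07, -0.701, 0.701]
wrist_force: [0.8, 0.0, -1.7]
opening: 4.4
t 24.55 pos [504.7 172.  144.9] xhead -165.6 F [ 0.8  0.  -1.7] M [-0.04  0.15 -0.03] op 4.4 q [ 0.65  0.31 -0.41  0.04 -0.81 -0.42]
hole [506.1 173.5 106.1] normal [0.968 0.247 0.042] up [-0.038 -0.018  0.999] along past tip 34.7 lateral -0.0 hole z - peg axis z -6.1
```

```bash

python3 -m inch '[0,0,-0.03,0,2, 0,0,0,0,2, 0,0,-0.02,0,2, 0,0,0,0,2, 0,0,-0.02,0,2, 0,0,0,0,2, 0,0,0,0,2, 0,0,0,0,2]' 
python3 -c "
from h import *
s=look('24','wrist');holew(s)"
```

```text
time_s: 25.55
position: [505.0, 172.1, 141.5]
ee_rot: [-0.108, 0.069, -0.701, 0.701]
wrist_force: [-1.2, 0.1, 1.0]
opening: 4.1
t 25.55 pos [505.  172.1 141.5] xhead -165.6 F [-1.2  0.1  1. ] M [-0.08  0.28 -0.02] op 4.1 q [ 0.65  0.31 -0.41  0.04 -0.8  -0.42]
hole [506.5 173.6 102.8] normal [0.968 0.248 0.043] up [-0.04  -0.019  0.999] along past tip 35.1 lateral -0.0 hole z - peg axis z -9.3
```

```bash

python3 -m inch '[0,0,0,0,6, 0,0,0,0,9, 0,0,0,0,12, 0,0,0,0,16, 0,0,0,0,20, 0,0,0,0,24, 0,0,0,0,26, 0,0,0,0,26]' 
python3 -c "
from h import *
s=look('25','wrist','scene')
crop(cv2.imread('pics/scene_25.png'),200,140,280,210,9,'s25c.png')"
```

```text
time_s: 26.6
position: [505.4, 172.4, 141.4]
ee_rot: [0.108, -0.069, 0.701, -0.701]
wrist_force: [-0.0, -0.0, 0.9]
opening: 25.9
t 26.6 pos [505.4 172.4 141.4] xhead -165.6 F [-0.  -0.   0.9] M [-0.    0.12  0.02] op 25.9 q [ 0.65  0.31 -0.41  0.04 -0.8  -0.42]
```

View pics/wrist_25.png

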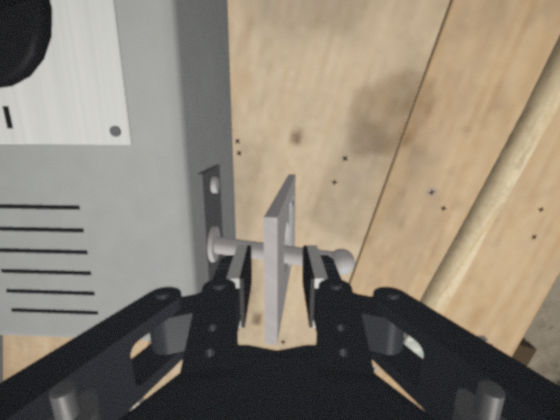

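View pics/s25c.png

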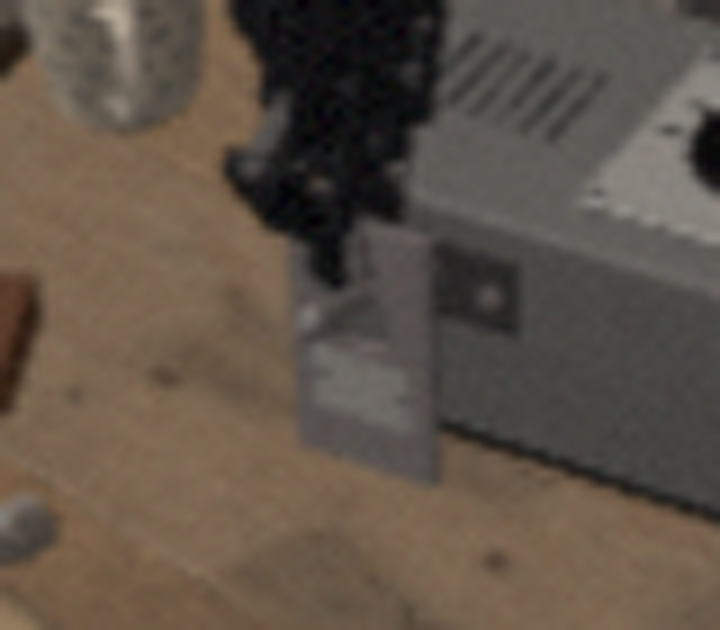

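```bash

python3 -m inch '[0,0,0.1,0,26, 0,0,0.15,0,26, 0,0,0.2,0,26, 0,0,0.3,0,26, 0,0,0.4,0,26, 0,0,0.5,0,26, 0,0,0.5,0,26, 0,0,0,0,26]' 
python3 -c "
from h import *
s=look('26','wrist','scene','top')
crop(cv2.imread('pics/scene_26.png'),190,120,320,210,6,'s26c.png')"
```

```text
time_s: 27.7
position: [505.7, 172.4, 280.8]
ee_rot: [0.11, -0.067, 0.702, -0.7]
wrist_force: [-0.2, -0.5, -0.5]
opening: 25.9
t 27.7 pos [505.7 172.4 280.8] xhead -165.6 F [-0.2 -0.5 -0.5] M [-0.04  0.16 -0.02] op 25.9 q [ 0.65  0.18 -0.21  0.03 -1.14 -0.41]
```

View pics/wrist_26.png

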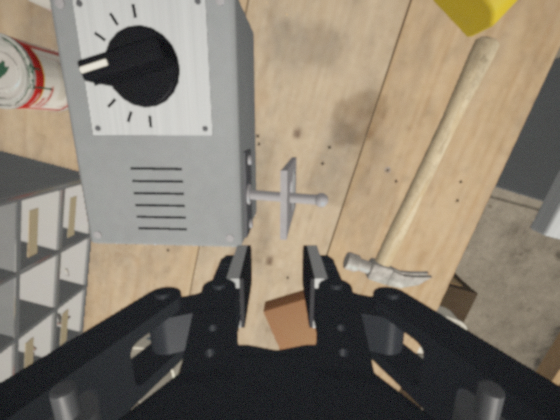

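View pics/s26c.png

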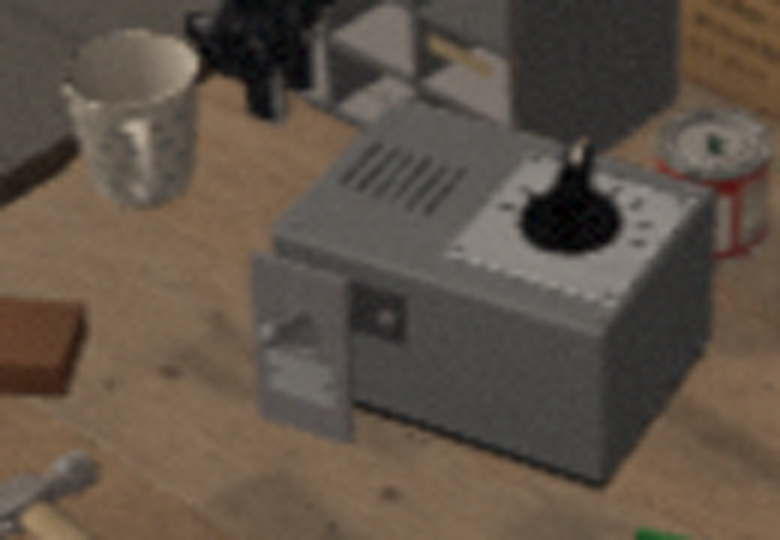

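```bash

python3 -m inch '[0,0,0.2,0,26, 0,0,0.2,0,26, 0,0,0.1,0,26, 0,0,0,0,26, 0,0,0,0,26, 0,0,0,0,26, 0,0,0,0,26, 0,0,0,0,26]' 
python3 -c "
from h import *
s=look('27','wrist','scene','top')
a=cv2.imread('pics/scene_27.png');b=cv2.imread('pics/scene_26.png')
print(cv2.absdiff(a,b)[155:200,228:260].mean())
crop(a,190,120,320,210,6,'s27c.png')"
```

```text
time_s: 28.85
position: [503.2, 171.0, 306.3]
ee_rot: [-0.106, 0.072, -0.7, 0.702]
wrist_force: [-0.8, 0.1, 0.3]
opening: 25.8
t 28.85 pos [503.2 171.  306.3] xhead -165.6 F [-0.8  0.1  0.3] M [ 0.01  0.07 -0.03] op 25.8 q [ 0.65  0.16 -0.16  0.03 -1.21 -0.41]
1.889351851851852
```

View pics/s27c.png

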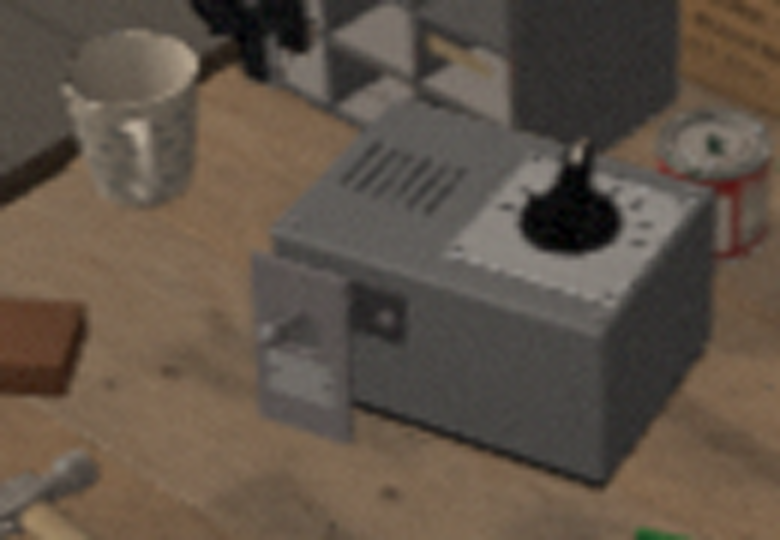

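View pics/top_27.png

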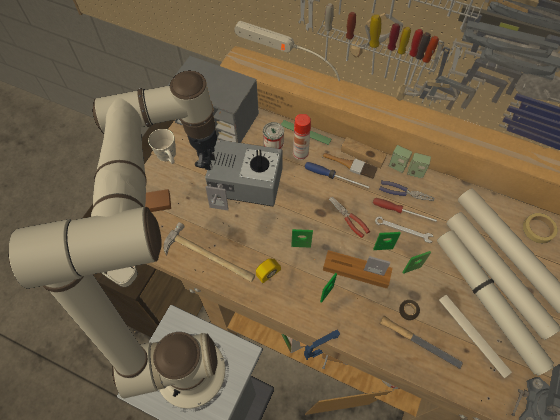

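The plate hangs still on the peg (scene crop 302,345), the selector points to the third mark, the other plate stands in the rack, and nothing else has moved. I am handing the job in.

```bash
python3 -c "
from rig import ctrl
print(ctrl.finish_job())"
```

```text
the job is handed in; nothing more can be done
None
```

I turned the selector and hung the plate in the order asked, then handed the job in at about 29 s of the 69 s allowed.

- **Selector:** I turned it anticlockwise to the end stop. The moment rose to 2.35 Nm with the gripper at 201.7°, about 5° past where the bar should stop, so the bar slipped slightly in the jaws. I then turned it clockwise to the third click and let go. After release the pointer stood on the fourth mark (0, 1, 2, then 3), and I measured 77.6° against the nominal 75°, which is within my reading error.
- **Plate:** I lifted the plate with the large eye out of the left slot and threaded it onto the peg. I lowered it until the peg took its weight, let go and lifted the gripper clear.
- **Last checks:** Two scene pictures about 1 s apart show the plate hanging still, about mid-peg and clear of the box face. The other plate is still in the rack, and I saw nothing else on the bench moved. The gripper was about 300 mm above the bench, touching nothing.
- **Disagreements:** The wide cameras read about 2–4 mm higher than the wrist camera or the stated heights. The tool had also tilted about 2.4° by the time it reached the peg; I allowed for this when lining up the eye. No check failed.

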